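# Mount a test specimen in the sprung tension stand

### The job

Mount the steel test specimen in the sprung tension stand. Draw it out of its storage block by the ring head, stand it upright on the bare bench and let go, then take it again by the square shank so that the ring is free; put the ring over the hook bar, pull the hook down against its spring, slip the neck fully into the fork with the foot below the prongs, and let the spring draw the foot up into its seat so that the specimen stays there upright and in tension. Never let the specimen fall over, and leave the beaker, timer, dish and tweezers where they are.

Things in the scene. Friction and masses are not known exactly. Their poses are not given: they have to be found in the camera images.
- specimen: Loose steel specimen, 203 mm tall, about 0.18 kg. Origin: centre of the foot's underside, z up along it. Round foot 34 mm diameter, z 0 to 8 mm; round neck 12 mm diameter, z 8 to 42 mm; then square shank and flat ring head. Half a turn about z makes no difference. At the start it stands in the block's bore, foot 15 mm above the bench, only ring and top of the shank showing.
- shank (a point): Middle of the specimen's square shank, 104.5 mm above the foot's underside. The shank is 16 mm along the specimen's x by 14 mm along its y and runs from 40 to 169 mm above the foot's underside. Grip it near its lower end, coming in at about 30 degrees from upright on the side away from the column (from the stand's -x), and the hook bar stays clear of the gripper.
- eye (a point): Centre of the hole in the specimen's ring head, 185 mm above the foot's underside; axes as the specimen's. Ring: 36 mm outer diameter, 22 mm hole, flat faces 8 mm apart along y (the hole's axis is y).
- block: White plastic storage block, fixed, 75 x 75 x 135 mm high, with one round bore of 41 mm diameter from the top down to a floor 15 mm above the bench. Origin: centre of its underside.
- stand: Sprung tension stand, fixed. Origin: at bench height under the seat of the fork. Its y points roughly towards the robot, the side to which fork and hook are open; its x to the left (seen from the robot), the side of the column. Grey base plate, 12 mm thick, x -48 to 108 mm, y -80 to 70 mm. Aluminium fork of two prongs on a riser behind it (-y); steel hook bar above it.
- fork_seat (a point): Where the centre of the specimen's foot underside lies once seated: 42 mm above the bench, stand axes. The prongs (x -22 to 22, y -7 to 23, z 8 to 18 mm from here) leave a 15 mm slot (x -7.5 to 7.5 mm) for the neck, open to +y, ending at y -7.5 mm. The foot bears on their undersides (z 8 mm); below them it is free down to the base plate, 30 mm under this point.
- fork_mouth (a point): Open end of the fork's slot, midway between the prong ends and level with the bottom of their lips, 46 mm above the bench; stand axes. The lips are 5 mm long along y and hang 4 mm below the prongs, so the top of the foot must pass in below this height, and rises again behind the lips.
- column (a point): Top centre of the stand's column, 349 mm above the bench: a 16 mm rod with a 44 mm diameter spring housing in its top 40 mm.
- hook_bar (a point): Point on top of the hook bar straight above fork_seat; moves with the hook; 275 mm above the bench when the hook is up. Stand axes. The bar is a level rod of 8 mm diameter along the stand's y, straight from y -15 mm (far end) to y +58 mm (free end, towards the robot) from this point; at its far end it bends aside to a slider on the column.
- hook_tip (a point): Top of the upturned free end of the hook bar, 64 mm from hook_bar along +y (towards the robot) and 5 mm above the top of the bar. A ring goes on over this tip, moving along -y. Seen along y, bar and tip together are 13 mm high.
- hook (a joint): How far the hook is pulled down, m: 0 up, 0.065 lowest. A damped spring pulls it up with about 5.6 N at 0 and 0.8 N more per 10 mm. With the specimen seated it reads about 0.037; with the ring hanging on the bar, 0.042 to 0.060 lets the foot pass below the fork's lips.
- beaker: Small glass beaker, 49 x 47 x 59 mm, origin at the centre of its underside; to be left alone.
- timer: Round white lab timer, 68 mm diameter, 48 mm high, origin at the centre of its underside; to be left alone.
- dish: White porcelain dish, 72 x 75 x 14 mm, origin at the centre of its underside; to be left alone.
- tweezers: Steel tweezers lying flat, 13 x 132 x 10 mm, origin at the centre of their underside; to be left alone.
Mind the look-alikes: they are no part of the job. Of the things shaped like the specimen, the steel one is meant.

How it is judged:
By the outcome, as a careful person would: the job done as asked, in the order asked, and still so for the second after the job is handed in, with the robot touching nothing.
It also fails if it takes over 64 s, if anything falls off the work surface, if the arm or the gripper's body presses on something with over 40 N, if the wrist force passes 120 N, or if a joint passes its speed limit or range.

### The arm

A 7-joint arm with a two-finger parallel gripper is mounted at the origin on the work surface; the furniture and walls round the work are solid. World frame = base frame: x ahead of the robot, y to its left, z up, the work surface at z = 0. Lengths are in m, angles in rad, forces in N, time in s.
With the tool pointing down it reaches from about 0.425 to 0.925 m from the base axis. Payload 6.8 kg.
Tool frame: the origin (TCP) lies midway between the tips of the shut fingers; the grasp point (between the pads) lies 19 mm behind it; x points along the fingers, y is the direction in which the jaws open and shut, and the axes are right-handed (so a half turn about x gives the same grasp; the last joint's range is limited). The gripper opens to 85 mm and grips with 20 to 120 N. Pads are 22 mm wide; open, the fingers measure 114 mm over their backs; the gripper's body (76 mm by 85 mm) begins 54 mm behind the grasp point. The pads swing forward as they close: fully open they stand 13 mm farther back than shut.
Start: joints at [1.235, 0.477, 0.022, 1.555, -0.011, 1.109, -0.083], TCP at [0.152, -0.658, 0.231] pointing down, gripper open.
Joint ranges: [-2.96, 2.96], [-0.34, 2.1], [-1.41, 1.46], [0.24, 2.44], [-1.37, 4.51], [0.17, 1.92], [-2.96, 2.96]. Speed limits (rad/s): [2.39, 2.39, 3.14, 3.14, 3.14, 3.14, 3.14].

### API

Orientations are given as a rotation vector (axis times angle).
In Python, from bench import r gives the robot as it stands.
- The arm moves only by the tool carry_out, never from a script. Its argument "targets" is one flat list of numbers, 7 for each row, row after row: the finger opening in m, from 0 to 0.0854, then the shift along the tool's x, y, z in m, then the turn, a rotation vector about the tool's x, y, z in units of 5 degrees (1.0 is 5 degrees). A call has 1 to 12 rows; each row is the pose to reach, as a shift and turn from the pose measured when the call began, along the tool's axes at that moment; what a row does not reach only later rows make up. A row lasts 1/8 s, in which the tool goes at most 62.5 mm and 10.7 degrees, less where a joint would pass 70% of its speed; a pose out of reach is approached as far as the arm can. A call with a gripper value outside its range is refused whole. The fingers move at their own pace and stop on an object; "squeeze" is the grip in N (left out, the last holds). Time passes only in rows, so rows that repeat a pose let the fingers close. It gives the time, the measured TCP pose, the force and the opening at its end, in the units of the state.
- r.get_obs(): the state, without advancing time (a new reading comes with each control period).
- r.grab_frame(name): name is "side" or "top" or "wrist"; returns the picture (480x640x3 uint8, blue, green, red); there is no depth.
- r.camera_info(name): a dict with "fx", "fy", "cx", "cy" (pixels), "xyz" and "orientation" of the camera in the world. Camera axes: x right, y up, looking along -z (the intrinsics and any distortion apply to the point x, -y, -z); pixel columns grow to the right and rows downward; lengths in m; the calibration is good to about 2 mm. A picture is of the moment at which its call begins: read the wrist's pose just before it. camera_info takes no time and is no camera call; for the wrist camera it gives the pose at the moment of the call.
- r.hand_in(): hands the job in, once; it reports no verdict.
The state is a dict: "clock": time; "joints": joint angles; "qvel": joint speeds; "tau": joint torques, N m; "tcp_pos": TCP position; "orientation": TCP orientation; "contact_force": force on the tool from outside, world axes, zero at the start; "moment": the same for the moment, N m; "grip_width": finger opening in m.
Only numpy, scipy, OpenCV 4.12 (cv2) and the standard library are available. Lean on these libraries where they do the work, as an engineer would, in place of code of your own. Each camera call takes 0.05 s, during which the arm holds its last target. There are 200 camera calls.

## Working session

There is one attempt and no reset: what is moved stays moved. The work goes in short steps, Python scripts to look and compute and a tool call to move; the robot and the scene stay as the last step left them, time stands still between calls to the robot, and variables do not carry over. Pictures are saved under pics/ and viewed, about 8 in all and at most 12, crops included, and the job is handed in when it is done.

Besides the shell and the picture viewer there is one more tool, called after "Emit:" as a command line: name --argument value ..., lists and objects as JSON in quotes. carry_out: Moves the arm, as the interface text tells. Its arguments: {"type":"object","properties":{"targets":{"type":"array","items":{"type":"number"}},"squeeze":{"type":"number"}},"required":["targets"]}

```bash
mkdir -p pics; ls; cat > h.py <<'E'
import numpy as np, cv2
from scipy.spatial.transform import Rotation as R
from bench import r
E
python3 - <<'E'
from h import *
o=r.get_obs(); print(o)
for n in ['side','top','wrist']:
    print(n,r.camera_info(n))
a=r.grab_frame('side');b=r.grab_frame('top')
cv2.imwrite('pics/side0.png',a);cv2.imwrite('pics/top0.png',b)
E
```

```text
pics
{'clock': 0.0, 'joints': array([ 1.23488213,  0.47779314,  0.02234844,  1.55646232, -0.01149203,
        1.10928432, -0.08310689]), 'qvel': array([ 0.00047589, -0.00035636,  0.00129704, -0.00177605, -0.00115089,
        0.00138584,  0.00016542]), 'tau': array([-1.04982093e-03, -5.96454155e+01,  1.60773374e+00, -2.81196588e+01,
        1.24791704e-02,  9.35071061e-03,  4.14354042e-05]), 'tcp_pos': array([ 0.15229175, -0.65698727,  0.23032596]), 'orientation': array([ 2.10120243,  0.24232342, -2.10194562]), 'contact_force': array([ 0.29691729,  0.47789865, -0.64605505]), 'moment': array([-0.03473517, -0.05008053, -0.02243271]), 'grip_width': 0.08536799022574842}
side {'fx': 572.0014087597277, 'fy': 572.0014087597277, 'cx': 324.4072225792531, 'cy': 249.78940718426452, 'xyz': array([ 0.12104334, -1.10257374,  0.89778756]), 'orientation': array([ 1.05577759, -0.19058195, -0.26708974])}
top {'fx': 438.5696768198768, 'fy': 438.5696768198768, 'cx': 314.3659439468342, 'cy': 238.67183571364401, 'xyz': array([0.39064159, 0.11704177, 1.0538511 ]), 'orientation': array([ 0.14758506, -0.12320257, -1.54368128])}
wrist {'fx': 340.25836632193904, 'fy': 340.25836632193904, 'cx': 315.5868398574496, 'cy': 235.04942218786715, 'xyz': array([ 0.22722557, -0.63970726,  0.37224363]), 'orientation': array([-0.25217484,  0.20509206, -1.33170056])}
```

View pics/side0.png

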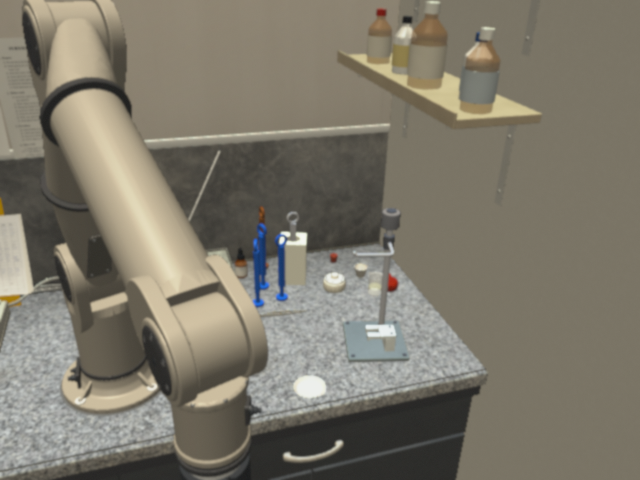

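View pics/top0.png

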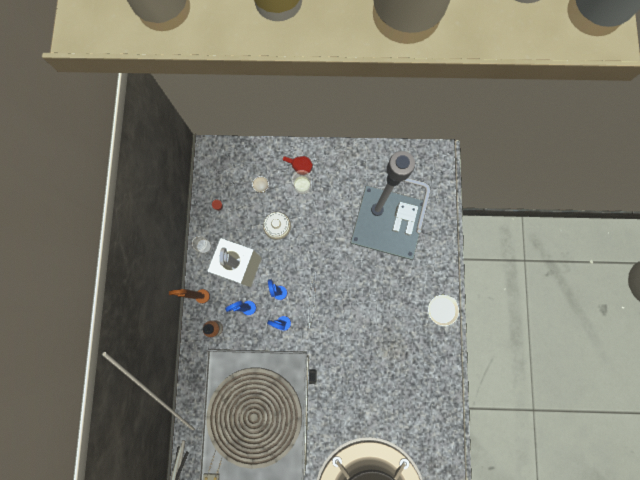

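```bash
cat >> h.py <<'E'
def cam(n):
    c=r.camera_info(n); return c, R.from_rotvec(c['orientation']).as_matrix()
def ray(n,u,v):
    c,M=cam(n); d=np.array([(u-c['cx'])/c['fx'],-(v-c['cy'])/c['fy'],-1]); return c['xyz'],M@d
def plane(n,u,v,z):
    o,d=ray(n,u,v); return o+d*(z-o[2])/d[2]
def proj(n,p):
    c,M=cam(n); q=M.T@(np.asarray(p)-c['xyz']); return np.array([c['cx']-c['fx']*q[0]/q[2],c['cy']+c['fy']*q[1]/q[2]])
E
python3 - <<'E'
from h import *
a=cv2.imread('pics/side0.png');b=cv2.imread('pics/top0.png')
def crop(i,x,y,w,h,s): return cv2.resize(i[y:y+h,x:x+w],None,fx=s,fy=s,interpolation=cv2.INTER_CUBIC)
o=np.vstack([np.hstack([crop(b,200,230,80,60,5),crop(b,345,140,100,75,4)]),np.hstack([crop(a,240,195,80,60,5),crop(b,345,190,100,75,4)])])
cv2.imwrite('pics/c1.png',o)
# block top
for nm,lo,(x,y,w,h) in [('block',215,(205,235,60,50))]:
    g=b[y:y+h,x:x+w].min(2); m=(g>lo).astype(np.uint8)
    c=max(cv2.findContours(m,0,2)[0],key=cv2.contourArea)
    rc=cv2.minAreaRect(c); bx=cv2.boxPoints(rc)+[x,y]; print(rc,bx.round(1))
    P=np.array([plane('top',u,v,.135) for u,v in bx]); print(P.round(4),P.mean(0)); print(np.linalg.norm(P-np.roll(P,1,0),axis=1))
hsv=cv2.cvtColor(b,cv2.COLOR_BGR2HSV); print(b[240,400],b[245,375],b[215,408],b[200,340])
E
```

```text
((25.02035903930664, 25.042984008789062), (35.44984817504883, 35.44984817504883), 19.653823852539062) [[207.4 270.8]
 [219.3 237.4]
 [252.7 249.3]
 [240.8 282.7]]
[[0.4775 0.3571 0.135 ]
 [0.5494 0.3363 0.135 ]
 [0.5253 0.2637 0.135 ]
 [0.4541 0.2853 0.135 ]] [0.50153915 0.31060342 0.135     ]
[0.07554471 0.07486656 0.07653575 0.07440696]
[147 141 126] [143 137 121] [229 227 217] [171 175 171]
```

View pics/c1.png

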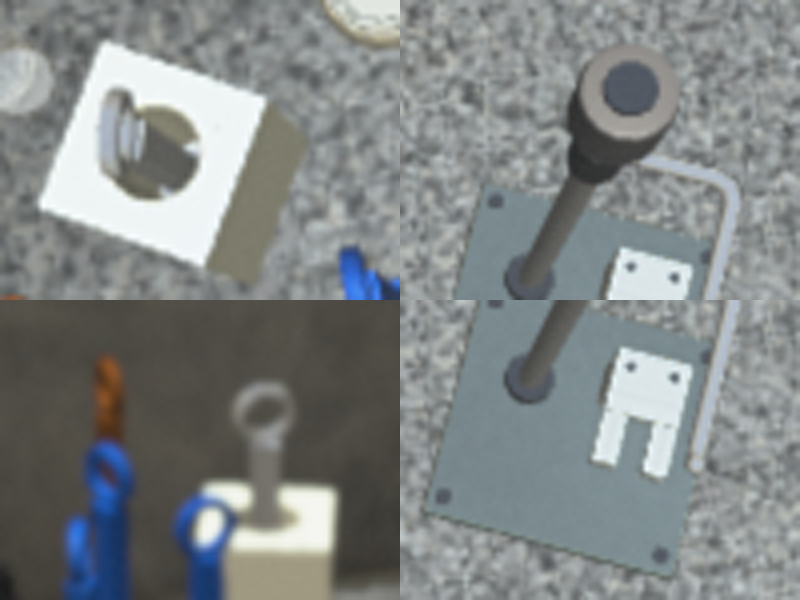

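```bash
python3 - <<'E'
from h import *
b=cv2.imread('pics/top0.png');a=cv2.imread('pics/side0.png')
def tri(n1,p1,n2,p2):
    o1,d1=ray(n1,*p1);o2,d2=ray(n2,*p2)
    s=np.linalg.lstsq(np.c_[d1,-d2],o2-o1,rcond=None)[0]
    q1,q2=o1+s[0]*d1,o2+s[1]*d2; return (q1+q2)/2,np.linalg.norm(q1-q2)
print('ring',tri('side',(292.8,217.6),'top',(223.4,256.6)))
for p in [(351.25,243),(413,259.25),(366.75,186.25),(422.5,200)]: print('plate',p,plane('top',*p,.012).round(4))
# fork: white prongs pixels at z=.06
x,y,w,h=380,195,50,45
m=((b[y:y+h,x:x+w].min(2)>195)).astype(np.uint8)
c=max(cv2.findContours(m,0,2)[0],key=cv2.contourArea); rc=cv2.minAreaRect(c);bx=cv2.boxPoints(rc)+[x,y]
print(bx.round(1)); print(np.array([plane('top',u,v,.06) for u,v in bx]).round(4))
# bar tip: top crop (696,466)
print('tip',tri('top',(345+296/4,190+166/4),'side',(356,253)))
print('tip@.28',plane('top',345+296/4,190+166/4,.28))
print('col',plane('top',345+230/4,140+88/4,.349))
for p in [(277,290),(241,307),(281,324),(443,310),(277,225),(308,250),(300,163)]: print(p,plane('top',*p,0.).round(3))
for p in [(262,313),(305,310)]: print('tweez',plane('side',*p,0.).round(3), proj('top',plane('side',*p,0.)))
c=r.camera_info('wrist');o=r.get_obs();M=R.from_rotvec(o['orientation']);print('wristcam in tool',M.inv().apply(c['xyz']-o['tcp_pos']));print(M.as_matrix().round(3)); print((M.inv()*R.from_rotvec(c['orientation'])).as_matrix().round(3))
E
```

```text
ring (array([0.50132145, 0.31069391, 0.19742994]), np.float64(0.0020840770027394863))
plate (351.25, 243) [0.5638 0.0466 0.012 ]
plate (413, 259.25) [ 0.5278 -0.1009  0.012 ]
plate (366.75, 186.25) [0.7061 0.0099 0.012 ]
plate (422.5, 200) [ 0.674  -0.1261  0.012 ]
[[392.9 229.2]
 [399.8 201.7]
 [417.7 206.2]
 [410.8 233.7]]
[[ 0.5901 -0.0458  0.06  ]
 [ 0.6558 -0.0622  0.06  ]
 [ 0.6459 -0.1036  0.06  ]
 [ 0.5805 -0.0867  0.06  ]]
tip (array([ 0.54687047, -0.05846612,  0.27406723]), np.float64(0.00588292452717304))
tip@.28 [ 0.54280059 -0.05626437  0.28      ]
col [ 0.64746903 -0.01522041  0.349     ]
(277, 290) [0.448 0.222 0.   ]
(241, 307) [0.406 0.306 0.   ]
(281, 324) [0.368 0.21  0.   ]
(443, 310) [ 0.41  -0.172  0.   ]
(277, 225) [0.607 0.228 0.   ]
(308, 250) [0.546 0.151 0.   ]
(300, 163) [0.767 0.177 0.   ]
tweez [0.374 0.154 0.   ] [304.59817354 322.10757814]
tweez [0.49  0.136 0.   ] [313.31602193 273.31686529]
wristcam in tool [-0.14192229 -0.00017691 -0.07686943]
[[-0.     0.226 -0.974]
 [ 0.002 -0.974 -0.226]
 [-1.    -0.002  0.   ]]
[[ 0.002  0.297 -0.955]
 [ 1.    -0.     0.002]
 [ 0.    -0.955 -0.297]]
```

Emit:
carry_out --targets '[0.0854, -0.05, -0.014, -0.029, -2, 0, 0, 0.0854, -0.1, -0.033, -0.059, -4, 0, 0, 0.0854, -0.14, -0.06, -0.096, -6, 0, 0, 0.0854, -0.17, -0.091, -0.139, -8, 0, 0, 0.0854, -0.19, -0.127, -0.183, -10, 0, 0, 0.0854, -0.19, -0.162, -0.233, -12, 0, 0, 0.0854, -0.19, -0.201, -0.283, -14, 0, 0, 0.0854, -0.19, -0.243, -0.323, -16, 0, 0, 0.0854, -0.19, -0.286, -0.359, -18, 0, 0, 0.0854, -0.19, -0.335, -0.391, -20, 0, 0, 0.0854, -0.19, -0.39, -0.419, -22, 0, 0, 0.0854, -0.19, -0.447, -0.442, -24, 0, 0]'

```text
clock: 1.6
tcp_pos: [0.4821, -0.1201, 0.4207]
orientation: [0.637, 1.477, -0.635]
contact_force: [1.0, -0.1, -0.0]
grip_width: 0.0853
```

```bash
cat >> h.py <<'E'
import json
def st():
    o=r.get_obs(); M=R.from_rotvec(o['orientation']).as_matrix()
    print('t',round(o['clock'],2),'tcp',o['tcp_pos'].round(4),'q',o['joints'].round(3),'F',o['contact_force'].round(1),'w',round(o['grip_width'],4)); print(M.round(3))
    open('log.jsonl','a').write(json.dumps([o['joints'].tolist(),o['tcp_pos'].tolist(),o['orientation'].tolist()])+'\n')
    return o,M
def togo(dp,M): print('shift',(M.T@np.asarray(dp)).round(4))
E
python3 - <<'E'
from h import *
o,M=st(); togo(np.array([.48,.27,.36])-o['tcp_pos'],M)
E
```

```text
t 1.6 tcp [ 0.4821 -0.1201  0.4207] q [ 0.703  0.096 -0.627  1.657  0.055  1.408  0.827] F [ 1.  -0.1 -0. ] w 0.0853
[[-0.001  0.727  0.687]
 [ 0.002  0.687 -0.727]
 [-1.     0.001 -0.002]]
shift [ 0.0614  0.2664 -0.2848]
```

Emit:
carry_out --targets '[0.0854, 0, 0.035, -0.036, -1.5, 0, 0, 0.0854, 0, 0.073, -0.075, -3.2, 0, 0, 0.0854, 0.01, 0.112, -0.114, -5, 0, 0, 0.0854, 0.02, 0.152, -0.154, -6.7, 0, 0, 0.0854, 0.04, 0.192, -0.195, -8, 0, 0, 0.0854, 0.065, 0.231, -0.235, -9, 0, 0, 0.0854, 0.09, 0.268, -0.273, -9.3, 0, 0, 0.0854, 0.11, 0.295, -0.3, -9.3, 0, 0, 0.0854, 0.12, 0.301, -0.307, -9.3, 0, 0, 0.0854, 0.12, 0.301, -0.307, -9.3, 0, 0]'

```text
clock: 2.85
tcp_pos: [0.4895, 0.3095, 0.3006]
orientation: [0.001, 1.573, -0.001]
contact_force: [-0.1, -0.2, 0.1]
grip_width: 0.0853
```

```bash
python3 - <<'E'
from h import *
o,M=st(); a=r.grab_frame('wrist'); cv2.imwrite('pics/w1.png',a)
print('ring expected px',proj('wrist',[.5013,.3107,.2]),proj('wrist',[.5013,.3107,.218]))
E
```

```text
t 2.85 tcp [0.4895 0.3095 0.3006] q [ 0.038  0.402 -0.93   1.659  0.334  1.253  0.609] F [-0.1 -0.2  0.1] w 0.0853
[[-0.003  0.001  1.   ]
 [ 0.001  1.    -0.001]
 [-1.     0.001 -0.003]]
ring expected px [316.90832777 248.1730914 ] [317.05760088 256.59928451]
```

View pics/w1.png

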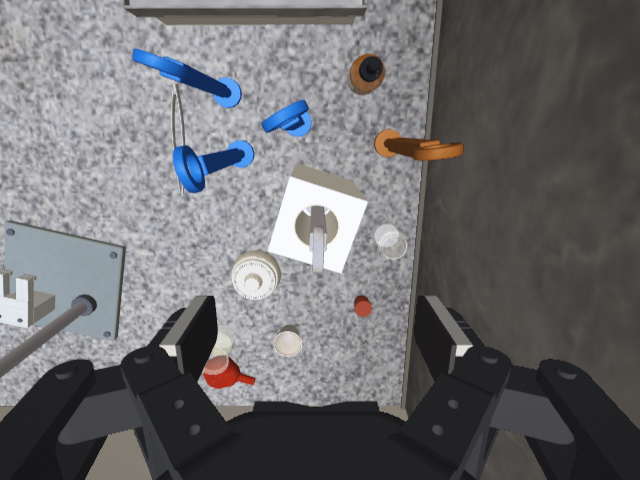

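```bash
python3 - <<'E'
from h import *
a=cv2.imread('pics/w1.png'); c=cv2.resize(a[200:280,280:360],None,fx=7,fy=7,interpolation=cv2.INTER_CUBIC); cv2.imwrite('pics/w1c.png',c)
for psi in (0,5,10,-5):
  s,k=np.sin(np.radians(psi)),np.cos(np.radians(psi)); C=np.array([.5013,.3107,.2]); x=np.array([k,s,0]);y=np.array([-s,k,0])
  print(psi,[proj('wrist',C+x*t+y*w+[0,0,h]).round(1).tolist() for t,h in((-.018,0),(0,.018),(.018,0)) for w in(-.004,.004)])
E
```

```text
0 [[311.5, 225.3], [322.3, 225.2], [311.4, 256.6], [322.7, 256.6], [311.8, 270.2], [322.1, 270.1]]
5 [[309.4, 225.8], [320.1, 224.9], [311.4, 257.1], [322.7, 256.1], [313.8, 270.5], [324.1, 269.6]]
10 [[307.4, 226.5], [318.0, 224.7], [311.5, 257.5], [322.6, 255.7], [315.9, 270.7], [326.1, 269.0]]
-5 [[313.6, 224.9], [324.3, 225.8], [311.4, 256.2], [322.7, 257.0], [309.8, 269.7], [320.1, 270.5]]
```

View pics/w1c.png

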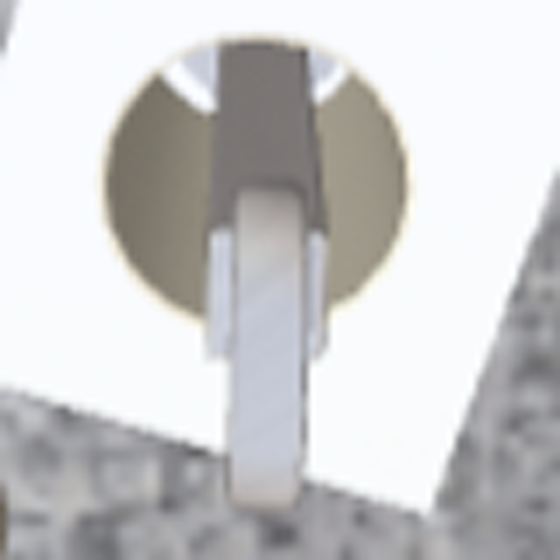

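Emit:
carry_out --targets '[0.0854, 0.035, 0.002, 0.012, 0.2, 0, 0, 0.0854, 0.08, 0.002, 0.012, 0.2, 0, 0, 0.0854, 0.105, 0.002, 0.012, 0.2, 0, 0, 0.0854, 0.1125, 0.002, 0.012, 0.2, 0, 0, 0.0854, 0.1125, 0.002, 0.012, 0.2, 0, 0, 0.04, 0.1125, 0.002, 0.012, 0.2, 0, 0, 0.02, 0.1125, 0.002, 0.012, 0.2, 0, 0, 0.0, 0.1125, 0.002, 0.012, 0.2, 0, 0, 0.0, 0.1125, 0.002, 0.012, 0.2, 0, 0, 0.0, 0.1125, 0.002, 0.012, 0.2, 0, 0, 0.0, 0.1125, 0.002, 0.012, 0.2, 0, 0]' --squeeze 60

```text
clock: 4.28
tcp_pos: [0.5023, 0.3111, 0.1891]
orientation: [0.017, 1.572, -0.015]
contact_force: [0.6, -0.6, 2.0]
grip_width: 0.007
```

```bash
python3 - <<'E'
from h import *
o,M=st()
E
```

```text
t 4.28 tcp [0.5023 0.3111 0.1891] q [-0.018  0.524 -0.864  1.761  0.448  1.066  0.512] F [ 0.6 -0.6  2. ] w 0.007
[[-0.001  0.02   1.   ]
 [ 0.001  1.    -0.02 ]
 [-1.     0.001 -0.001]]
```

```bash
cat > kin.py <<'E'
import numpy as np, json, itertools
from scipy.spatial.transform import Rotation as R
from scipy.optimize import least_squares
D=[json.loads(l) for l in open('log.jsonl')]
D.append([[1.23488213,0.47779314,0.02234844,1.55646232,-0.01149203,1.10928432,-0.08310689],[0.15229175,-0.65698727,0.23032596],[2.10120243,0.24232342,-2.10194562]])
Q=np.array([d[0] for d in D]);P=np.array([d[1] for d in D]);O=R.from_rotvec([d[2] for d in D])
rz=lambda a:R.from_euler('z',a); ry=lambda a:R.from_euler('y',a)
def chain(q,s):
    q=np.asarray(q).T; F3=rz(s[0]*q[0])*ry(q[1])*rz(s[1]*q[2]); F5=F3*ry(q[3])*rz(s[2]*q[4]); return F3,F5,F5*ry(q[5])*rz(s[3]*q[6])
def fit():
    best=None
    for s in itertools.product([1,-1],repeat=4):
        F7=chain(Q,s)[2]
        for ph in (0,1.5,3,-1.5):
            B0=((rz(ph)*F7).inv()*O)[0].as_rotvec()
            f=lambda x:((rz(x[0])*F7*R.from_rotvec(x[1:])).inv()*O).as_rotvec().ravel()
            l=least_squares(f,np.r_[ph,B0])
            if best is None or l.cost<best[0]: best=(l.cost,s,l.x)
    c,s,x=best; F3,F5,F7=chain(Q,s);A=rz(x[0]);B=R.from_rotvec(x[1:])
    G=[(A*F).as_matrix() for F in(F3,F5,F7)]
    col=lambda g,v:np.array([m@v for m in g]).ravel()
    X=np.array([1.,0,0]);Z=np.array([0,0,1.])
    L=np.c_[np.tile([0,0,1.],len(Q)),col(G[0],Z),col(G[1],Z),col(G[2],Z)]
    w=np.linalg.lstsq(L,P.ravel(),rcond=1e-6); e=np.abs(L@w[0]-P.ravel()).max()
    return c,s,x,w[0],e,w[2],w[3]
if __name__=='__main__': print(fit())
E
python3 kin.py
```

```text
(np.float64(2.1649854016022688e-17), (-1, -1, -1, -1), array([-1.76291842e-06, -2.41839833e+00,  2.41840258e+00, -2.41839832e+00]), array([-18.78123514,   0.57175779,   0.42650612, -18.69186663]), np.float64(0.06141669123281446), np.int32(4), array([3.46241674e+00, 1.94343666e+00, 4.84479920e-01, 1.86884565e-03]))
```

Emit:
carry_out --targets '[0.0, -0.02, 0, 0, 0, 0, 0, 0.0, -0.06, 0, 0, 0, 0, 0, 0.0, -0.11, 0, 0, 0, 0, 0, 0.0, -0.145, 0, 0, 0, 0, 0, 0.0, -0.16, 0, 0, 0, 0, 0, 0.0, -0.16, 0, 0, 0, 0, 0]'

```text
clock: 5.03
tcp_pos: [0.5025, 0.3111, 0.3497]
orientation: [0.017, 1.57, -0.015]
contact_force: [0.3, 0.2, -2.5]
grip_width: 0.0069
```

```bash
python3 - <<'E'
from h import *
o,M=st()
cv2.imwrite('pics/s2.png',r.grab_frame('side'))
E
python3 kin.py
```

```text
t 5.03 tcp [0.5025 0.3111 0.3497] q [ 0.039  0.386 -0.932  1.563  0.314  1.35   0.624] F [ 0.3  0.2 -2.5] w 0.0069
[[ 0.     0.02   1.   ]
 [ 0.002  1.    -0.02 ]
 [-1.     0.002  0.   ]]
(np.float64(3.0659796887209306e-17), (-1, -1, -1, -1), array([-1.11687513e-06,  1.20919875e+00, -1.20920010e+00,  1.20919875e+00]), array([-11.80575278,   0.61238132,   0.42717992, -11.67968689]), np.float64(0.06388882548933972), np.int32(4), array([3.86106385e+00, 2.18945586e+00, 5.46318278e-01, 2.31294185e-03]))
```

Emit:
carry_out --targets '[0.0, 0, -0.02, 0.0104, 1.5, 0, 0, 0.0, 0, -0.06, 0.026, 3.5, 0, 0, 0.0, 0, -0.1, 0.03, 5.5, 0, 0, 0.0, 0, -0.145, 0.031, 7.5, 0, 0, 0.0, 0, -0.19, 0.029, 9.5, 0, 0, 0.0, 0, -0.235, 0.015, 11.5, 0, 0, 0.0, 0, -0.28, 0.0006, 13.5, 0, 0, 0.0, 0, -0.32, -0.0136, 15.5, 0, 0, 0.0, 0, -0.345, -0.019, 17.5, 0, 0, 0.0, 0, -0.3515, -0.0195, 19.5, 0, 0, 0.0, 0, -0.3515, -0.0195, 20.5, 0, 0, 0.0, 0, -0.3515, -0.0195, 20.5, 0, 0]'

```text
clock: 6.58
tcp_pos: [0.4745, -0.0407, 0.3466]
orientation: [1.38, 1.091, -1.386]
contact_force: [-0.0, -0.0, -1.9]
grip_width: 0.0067
```

```bash
python3 - <<'E'
from h import *
o,M=st()
a=r.grab_frame('side');b=r.grab_frame('top');w=r.grab_frame('wrist')
C=np.array([.476,-.040,.18]);p=proj('side',C);print(p,proj('side',[.476,-.04,.36]),proj('top',[.476,-.04,.17]))
def crop(i,x,y,w,h,s): x,y=int(x),int(y);return cv2.resize(i[y:y+h,x:x+w],None,fx=s,fy=s)
out=np.hstack([crop(a,p[0]-65,p[1]-150,130,200,3),cv2.resize(w,(400,300)).repeat(1,0) if 0 else np.vstack([cv2.resize(w,(400,300)),crop(b,310,190,133,100,3)[:300,:399].copy() if 0 else cv2.resize(b[190:290,310:443],(400,300))])])
cv2.imwrite('pics/hold.png',out)
E
```

```text
t 6.58 tcp [ 0.4745 -0.0407  0.3466] q [ 0.478  0.087 -0.553  1.824  0.047  1.249 -0.326] F [-0.  -0.  -1.9] w 0.0067
[[-0.005  0.972 -0.236]
 [ 0.001 -0.236 -0.972]
 [-1.    -0.005  0.   ]]
[321.20802713 288.82043669] [323.21333654 218.82176277] [399.34273666 274.22759699]
```

View pics/hold.png

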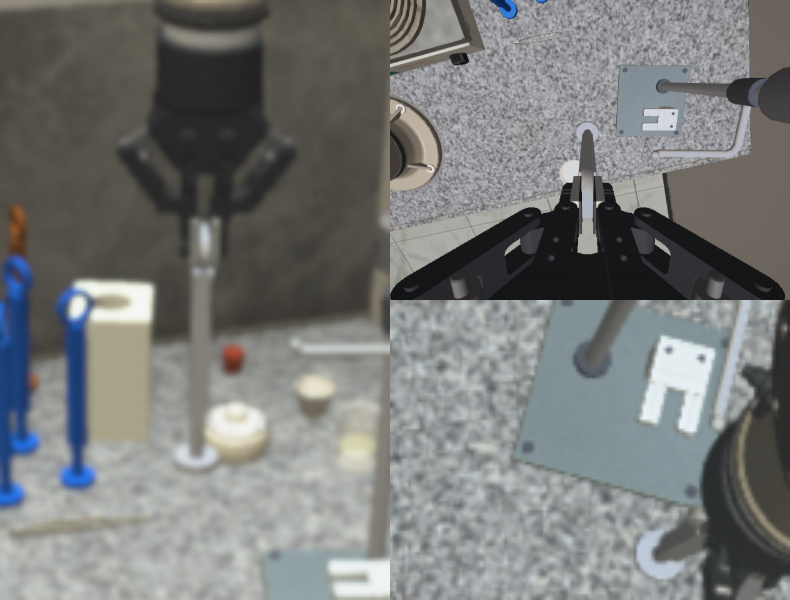

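Emit:
carry_out --targets '[0.0, 0.03, 0, 0, 0, 0, 0, 0.0, 0.08, 0, 0, 0, 0, 0, 0.0, 0.125, 0, 0, 0, 0, 0, 0.0, 0.155, 0, 0, 0, 0, 0, 0.0, 0.168, 0, 0, 0, 0, 0, 0.0, 0.169, 0, 0, 0, 0, 0, 0.0, 0.169, 0, 0, 0, 0, 0]'

```text
clock: 7.6
tcp_pos: [0.4755, -0.0402, 0.1796]
orientation: [1.381, 1.089, -1.382]
contact_force: [1.2, -0.1, -2.5]
grip_width: 0.0064
```

```bash
python3 - <<'E'
from h import *
o,M=st()
E
```

```text
t 7.6 tcp [ 0.4755 -0.0402  0.1796] q [ 0.429  0.263 -0.545  2.039  0.174  0.885 -0.449] F [ 1.2 -0.1 -2.5] w 0.0064
[[-0.001  0.972 -0.234]
 [ 0.    -0.234 -0.972]
 [-1.    -0.001 -0.   ]]
```

Emit:
carry_out --targets '[0.0, 0.003, 0, 0, 0, 0, 0, 0.0, 0.005, 0, 0, 0, 0, 0, 0.0, 0.006, 0, 0, 0, 0, 0, 0.0, 0.006, 0, 0, 0, 0, 0]'

```text
clock: 8.1
tcp_pos: [0.4759, -0.0402, 0.1741]
orientation: [1.381, 1.088, -1.381]
contact_force: [-0.1, -0.6, 3.3]
grip_width: 0.0068
```

Emit:
carry_out --targets '[0.01, 0, 0, 0, 0, 0, 0, 0.015, 0, 0, 0, 0, 0, 0, 0.025, 0, 0, 0, 0, 0, 0, 0.045, 0, 0, 0, 0, 0, 0, 0.06, 0, 0, 0, 0, 0, 0, 0.06, 0, 0, 0, 0, 0, 0, 0.06, -0.03, 0, 0, 0, 0, 0, 0.06, -0.08, 0, 0, 0, 0, 0, 0.06, -0.13, 0, 0, 0, 0, 0, 0.06, -0.15, 0, 0, 0, 0, 0, 0.06, -0.15, 0, 0, 0, 0, 0]'

```text
clock: 9.48
tcp_pos: [0.4772, -0.0403, 0.3258]
orientation: [1.383, 1.085, -1.378]
contact_force: [0.7, 0.4, -0.8]
grip_width: 0.0601
```

```bash
python3 - <<'E'
from h import *
o,M=st()
a=r.grab_frame('side');w=r.grab_frame('wrist')
cv2.imwrite('pics/w3.png',w)
def crop(i,x,y,w,h,s): x,y=int(x),int(y);return cv2.resize(i[y:y+h,x:x+w],None,fx=s,fy=s)
p=proj('side',[.476,-.04,.1]);print(p)
cv2.imwrite('pics/placed.png',np.hstack([crop(a,p[0]-65,p[1]-130,130,200,3),cv2.resize(w,(400,300)) if 0 else np.vstack([cv2.resize(w,(400,300)),np.zeros((300,400,3),np.uint8)])]))
for k in (0,.008,.185,.203): print(k,proj('wrist',[.476,-.04,k]),proj('side',[.476,-.04,k]))
E
sed -i 's/    L=np.c_.*/    R1=(A*rz(s[0]*Q[:,0])).as_matrix();Y=np.array([0,1.,0]);L=np.c_[np.tile([0,0,1.],len(Q)),col(R1,X),col(R1,Y),col(G[0],X),col(G[0],Y),col(G[0],Z),col(G[1],X),col(G[1],Y),col(G[1],Z)]/' kin.py; python3 kin.py
```

```text
t 9.47 tcp [ 0.4772 -0.0403  0.3258] q [ 0.481  0.103 -0.563  1.856  0.06   1.195 -0.338] F [ 0.7  0.4 -0.8] w 0.0601
[[ 0.004  0.972 -0.234]
 [-0.001 -0.234 -0.972]
 [-1.     0.004 -0.   ]]
[320.39834589 317.08371246]
0 [315.58720643 187.80934628] [319.44819083 350.2504619 ]
0.008 [315.57539225 188.77253755] [319.52181885 347.68035268]
0.185 [315.15478328 223.06412146] [321.26019302 286.9994993 ]
0.203 [315.08281601 228.93149901] [321.44956782 280.38905557]
(np.float64(4.144634607377123e-17), (-1, -1, -1, -1), array([-1.85449543e-07,  1.20919944e+00, -1.20919966e+00,  1.20919944e+00]), array([-3.97640708e-02, -6.81480802e-04, -3.01537582e-02,  1.83032861e-04,
       -3.14667739e-02,  5.41447461e-01, -2.17722782e-04, -7.24276838e-04,
        4.72496566e-01]), np.float64(0.0015713893327276018), np.int32(9), array([4.87109205, 4.84068763, 4.83076099, 0.78520228, 0.69191423,
       0.37977605, 0.31961387, 0.30561321, 0.26245659]))
```

View pics/placed.png

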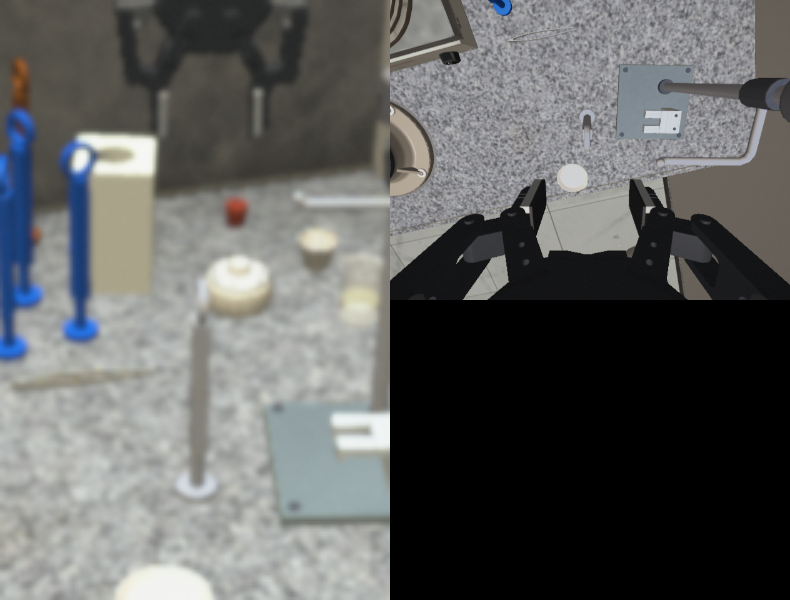

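```bash
cat > ik.py <<'E'
from kin import *
_,s,x,w,e,_,_=fit()
A=rz(x[0]);B=R.from_rotvec(x[1:]); lo=np.array([-2.96,-.34,-1.41,.24,-1.37,.17,-2.96]);hi=np.array([2.96,2.1,1.46,2.44,4.51,1.92,2.96])
w[np.abs(w)<.002]=0
def fk(q,c):
    q=np.asarray(q);F3,F5,F7=chain(q,s); R1=A*rz(s[0]*q[0])
    return R1.apply([w[1],w[2],0])+(A*F3).apply(w[3:6])+(A*F5).apply(w[6:9])+(A*F7).apply([0,0,c])+[0,0,w[0]+c], A*F7*B
def ik(p,Rt,c,q0,n=6,seed=0):
    g=np.random.default_rng(seed);best=None
    for k in range(n):
        st=q0 if k==0 else g.uniform(lo,hi)
        f=lambda q:(lambda a:np.r_[(a[0]-p)*3,(a[1].inv()*Rt).as_rotvec(),1e-3*(q-(lo+hi)/2)/(hi-lo)])(fk(q,c))
        l=least_squares(f,np.clip(st,lo+.03,hi-.03),bounds=(lo+.02,hi-.02))
        if best is None or l.cost<best.cost:best=l
    a=fk(best.x,c);return best.x,np.linalg.norm(a[0]-p),np.linalg.norm((a[1].inv()*Rt).as_rotvec())
yaw=np.radians(76.4); S=R.from_euler('z',yaw); seat=np.array([.607,-.0722,0])
def tool(t,flip): # stand frame tool axes
    t=np.radians(t);X=np.array([np.sin(t),0,-np.cos(t)]);Z=np.array([np.cos(t),0,np.sin(t)])*(-1 if flip else 1);Y=np.cross(Z,X)
    return S*R.from_matrix(np.c_[X,Y,Z])
E
python3 - <<'E'
from ik import *
print(e)
q0=Q[-2]
for c in (.25,.32):
  for flip in(0,1):
    for t in(30,36):
      Rt=tool(t,flip)
      for nm,p in(('bench',[.476,-.04,.065]),('hook',seat+S.apply([0,.085,0])+[0,0,.079+.065]),('seat',seat+[0,0,.03+.065])):
        q,ep,er=ik(np.array(p)+Rt.apply([.019,0,0]),Rt,c,q0); print(c,flip,t,nm,q.round(2),round(ep,4),round(er,3))
E
```

```text
0.0015713893327276018
0.25 0 30 bench [ 0.    0.51  0.24  2.19 -1.05  0.76 -2.27] 0.0 0.0
0.25 0 30 hook [ 0.11  0.41  0.12  2.04 -0.8   0.86 -2.58] 0.0 0.0
0.25 0 30 seat [ 0.12  0.6   0.12  1.86 -0.82  0.86 -2.56] 0.0 0.0
0.25 0 36 bench [ 0.1   0.53  0.18  2.19 -1.12  0.82 -2.18] 0.0 0.0
0.25 0 36 hook [ 0.17  0.44  0.08  2.04 -0.9   0.91 -2.47] 0.0 0.0
0.25 0 36 seat [ 0.19  0.62  0.07  1.86 -0.9   0.91 -2.47] 0.0 0.0
0.25 1 30 bench [ 0.33  0.5  -0.17  2.17 -0.83  0.62  0.67] 0.0 0.0
0.25 1 30 hook [ 0.37  0.42 -0.21  2.02 -0.64  0.79  0.42] 0.0 0.0
0.25 1 30 seat [ 0.43  0.61 -0.3   1.84 -0.53  0.76  0.34] 0.0 0.0
0.25 1 36 bench [ 0.34  0.53 -0.12  2.17 -0.98  0.71  0.84] 0.0 0.0
0.25 1 36 hook [ 0.41  0.44 -0.2   2.02 -0.77  0.83  0.56] 0.0 0.0
0.25 1 36 seat [ 0.45  0.63 -0.28  1.84 -0.67  0.8   0.49] 0.0 0.0
0.32 0 30 bench [ 0.08  0.53  0.23  2.18 -1.03  0.77 -2.21] 0.0 0.0
0.32 0 30 hook [ 0.17  0.43  0.12  2.04 -0.79  0.87 -2.52] 0.0 0.0
0.32 0 30 seat [ 0.18  0.62  0.11  1.85 -0.81  0.88 -2.51] 0.0 0.0
0.32 0 36 bench [ 0.19  0.57  0.17  2.17 -1.08  0.84 -2.12] 0.0 0.0
0.32 0 36 hook [ 0.25  0.47  0.08  2.03 -0.87  0.93 -2.41] 0.0 0.0
0.32 0 36 seat [ 0.26  0.65  0.06  1.85 -0.88  0.93 -2.42] 0.0 0.0
0.32 1 30 bench [ 0.43  0.52 -0.19  2.16 -0.78  0.63  0.7 ] 0.0 0.0
0.32 1 30 hook [ 0.45  0.44 -0.22  2.02 -0.62  0.8   0.47] 0.0 0.0
0.32 1 30 seat [ 0.49  0.63 -0.31  1.83 -0.51  0.77  0.38] 0.0 0.0
0.32 1 36 bench [ 0.45  0.56 -0.15  2.15 -0.91  0.72  0.87] 0.0 0.0
0.32 1 36 hook [ 0.49  0.48 -0.22  2.01 -0.73  0.85  0.61] 0.0 0.0
0.32 1 36 seat [ 0.53  0.66 -0.3   1.83 -0.64  0.82  0.53] 0.0 0.0
```

Emit:
carry_out --targets '[0.06, 0, 0, 0.01, 2, 0, 0, 0.06, 0, 0, 0.02, 4, 0, 0, 0.06, 0, 0, 0.03, 6, 0, 0, 0.06, 0, 0, 0.04, 8, 0, 0, 0.06, 0, 0, 0.05, 10, 0, 0, 0.06, 0, 0, 0.06, 12, 0, 0, 0.06, 0, 0, 0.07, 14, 0, 0, 0.06, 0, 0, 0.08, 16, 0, 0, 0.06, 0, 0, 0.08, 18, 0, 0, 0.06, 0, 0, 0.08, 20, 0, 0, 0.06, 0, 0, 0.08, 22, 0, 0, 0.06, 0, 0, 0.08, 24, 0, 0]'

```text
clock: 11.08
tcp_pos: [0.4562, -0.1181, 0.3215]
orientation: [-1.77, 0.715, 1.777]
contact_force: [0.1, 0.6, 0.6]
grip_width: 0.06
```

```bash
cat >> h.py <<'E'
from ik import tool,S,seat
def rel(p,Rt):
    o,M=st(); M=R.from_matrix(M)
    print('shift',M.inv().apply(np.asarray(p)-o['tcp_pos']).round(4),'turn',((M.inv()*Rt).as_rotvec()/np.radians(5)).round(2))
E
python3 - <<'E'
from h import *
Rt=tool(33,0); g=np.array([.476,-.04,.062]); rel(g+Rt.apply([.019-.15,0,0]),Rt)
w=cv2.imread('pics/w3.png'); print(w.shape)
# spec position from last side/wrist pic: foot white disc centre by ray
for p in [(313,187)]: pass
E
```

```text
t 11.07 tcp [ 0.4562 -0.1181  0.3215] q [ 0.474  0.08  -0.372  1.882  0.031  1.189 -2.245] F [0.1 0.6 0.6] w 0.06
[[-0.004 -0.693 -0.721]
 [ 0.001 -0.721  0.693]
 [-1.     0.002  0.003]]
shift [ 0.1497 -0.0087  0.0034] turn [11.59 -5.96 -3.48]
(480, 640, 3)
```

Emit:
carry_out --targets '[0.06, 0.0, -0.002, 0.001, 1.65, -0.85, -0.5, 0.06, 0.0, -0.004, 0.001, 3.3, -1.7, -1.0, 0.06, 0.0, -0.006, 0.002, 4.95, -2.55, -1.5, 0.06, 0.01, -0.008, 0.003, 6.6, -3.4, -2.0, 0.06, 0.02, -0.0087, 0.0034, 8.25, -4.25, -2.5, 0.06, 0.03, -0.0087, 0.0034, 9.9, -5.1, -3.0, 0.06, 0.05, -0.0087, 0.0034, 11.59, -5.96, -3.48, 0.06, 0.09, -0.0087, 0.0034, 11.59, -5.96, -3.48, 0.06, 0.13, -0.0087, 0.0034, 11.59, -5.96, -3.48, 0.06, 0.1497, -0.0087, 0.0034, 11.59, -5.96, -3.48, 0.06, 0.1497, -0.0087, 0.0034, 11.59, -5.96, -3.48]'

```text
clock: 12.45
tcp_pos: [0.4574, -0.1085, 0.1695]
orientation: [-0.655, 0.841, 1.218]
contact_force: [0.3, 0.0, -0.1]
grip_width: 0.0602
```

```bash
python3 - <<'E'
from h import *
Rt=tool(33,0); g=np.array([.476,-.04,.062]); rel(g+Rt.apply([.019,0,0]),Rt)
w=r.grab_frame('wrist'); cv2.imwrite('pics/w4.png',w)
for k in (0,.008,.185,.203): print(k,proj('wrist',[.476,-.04,k]))
E
```

```text
t 12.45 tcp [ 0.4574 -0.1085  0.1695] q [ 0.667  0.36  -0.234  2.051 -0.598  0.965 -2.536] F [ 0.3  0.  -0.1] w 0.0602
[[ 0.124 -0.972  0.2  ]
 [ 0.531  0.235  0.814]
 [-0.838  0.005  0.546]]
shift [ 0.1478 -0.0026  0.0008] turn [-0.04  0.01 -0.05]
0 [314.9339208  175.49921967]
0.008 [314.95654522 181.16169938]
0.185 [315.74779589 379.19723955]
0.203 [315.88046526 412.40195312]
```

View pics/w4.png

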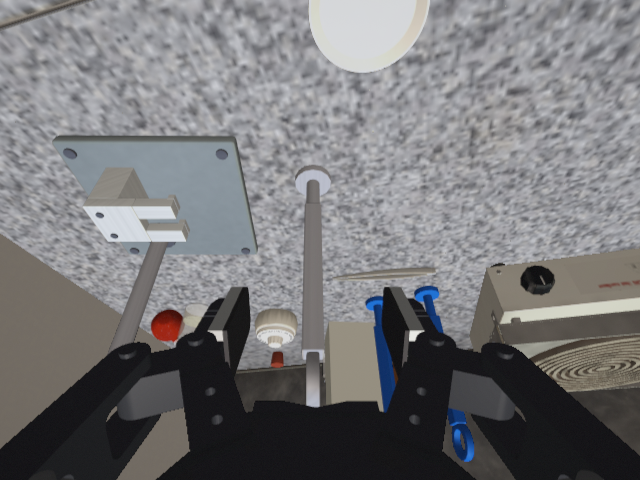

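Emit:
carry_out --targets '[0.06, 0.03, -0.0035, 0.0008, 0, 0, 0, 0.06, 0.075, -0.0035, 0.0008, 0, 0, 0, 0.06, 0.115, -0.0035, 0.0008, 0, 0, 0, 0.06, 0.14, -0.0035, 0.0008, 0, 0, 0, 0.06, 0.1478, -0.0035, 0.0008, 0, 0, 0, 0.06, 0.1478, -0.0035, 0.0008, 0, 0, 0]'

```text
clock: 13.25
tcp_pos: [0.481, -0.031, 0.0479]
orientation: [-0.658, 0.839, 1.216]
contact_force: [-0.6, -1.0, -0.6]
grip_width: 0.0602
```

```bash
python3 - <<'E'
from h import *
Rt=tool(33,0); g=np.array([.476,-.04,.062]); rel(g+Rt.apply([.019,0,0]),Rt)
w=r.grab_frame('wrist'); cv2.imwrite('pics/w5.png',w)
print(proj('wrist',[.476,-.04,.062]),proj('wrist',[.476,-.04,.04]))
g=w[:,:,:].min(2)
for v in (200,220,240,260): print(v,g[v,270:370:3])
E
```

```text
t 13.25 tcp [ 0.481  -0.031   0.0479] q [ 0.579  0.566 -0.332  2.141 -0.726  0.627 -2.457] F [-0.6 -1.  -0.6] w 0.0602
[[ 0.127 -0.972  0.199]
 [ 0.53   0.236  0.814]
 [-0.838  0.002  0.545]]
shift [ 0.0017  0.0027 -0.0007] turn [-0.02  0.01 -0.02]
[325.3909441  317.84198405] [324.38649987 273.32208606]
200 [141 148 145 138 118 122 144 157 159  82  86  92 102 104 110 118 144 161
 152 125 119 114 113 111 110 109 154 162 163 157 144 150 163 152]
220 [152 141 126 120 113 118 123 180 180 178 178 178 176 179  87  91 101 106
 108 107 105 177 181 179 179 181 180 180 131 143 148 153 155 147]
240 [170 174 165 159 155 151 152 155 157 161 164 169 177 159  82  92 101 105
 109 107 105 141 170 149 165 177 179 181 182 182 170 138 143 149]
260 [104 105 131 146 151 129 120 143 173 183 170 166 155 115  83  91 101 106
 108 108 106 102 148 150 153 162 148 136 131 144 154 142 143 137]
```

Emit:
carry_out --targets '[0.06, 0.001, 0.0018, 0, 0, 0, 0, 0.06, 0.001, 0.0018, 0, 0, 0, 0, 0.04, 0.001, 0.0018, 0, 0, 0, 0, 0.03, 0.001, 0.0018, 0, 0, 0, 0, 0.022, 0.001, 0.0018, 0, 0, 0, 0, 0.016, 0.001, 0.0018, 0, 0, 0, 0, 0.0, 0.001, 0.0018, 0, 0, 0, 0, 0.0, 0.001, 0.0018, 0, 0, 0, 0, 0.0, 0.001, 0.0018, 0, 0, 0, 0, 0.0, 0.001, 0.0018, 0, 0, 0]' --squeeze 80

```text
schema error: expected a multiple of 7 numbers
```

```bash
python3 - <<'E'
from h import *
Rt=tool(33,0)
o,M=st()
a=r.grab_frame('side'); w=r.grab_frame('wrist')
p=proj('side',[.476,-.04,.1])
x,y=int(p[0]-90),int(p[1]-130)
cv2.imwrite('pics/grip2.png',np.hstack([cv2.resize(a[y:y+200,x:x+130],(390,600)),np.vstack([cv2.resize(w,(400,300)),cv2.resize(r.grab_frame('top')[180:300,330:490],(400,300))])]))
E
```

```text
t 13.3 tcp [ 0.4812 -0.0314  0.0481] q [ 0.579  0.565 -0.332  2.141 -0.726  0.627 -2.457] F [ 0.1 -0.9  0. ] w 0.06
[[ 0.128 -0.972  0.199]
 [ 0.53   0.236  0.815]
 [-0.838  0.001  0.545]]
```

View pics/grip2.png

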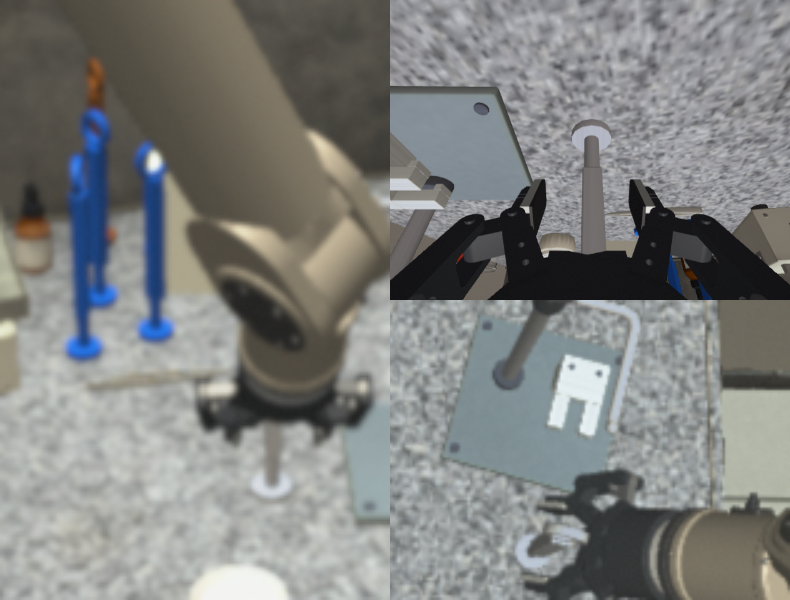

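Emit:
carry_out --targets '[0.06, 0.001, 0.0027, 0, 0, 0, 0, 0.06, 0.001, 0.0027, 0, 0, 0, 0, 0.04, 0.001, 0.0027, 0, 0, 0, 0, 0.03, 0.001, 0.0027, 0, 0, 0, 0, 0.022, 0.001, 0.0027, 0, 0, 0, 0, 0.017, 0.001, 0.0027, 0, 0, 0, 0, 0.014, 0.001, 0.0027, 0, 0, 0, 0, 0.0, 0.001, 0.0027, 0, 0, 0, 0, 0.0, 0.001, 0.0027, 0, 0, 0, 0, 0.0, 0.001, 0.0027, 0, 0, 0, 0]' --squeeze 80

```text
clock: 14.7
tcp_pos: [0.4786, -0.0304, 0.0474]
orientation: [-0.658, 0.839, 1.214]
contact_force: [-2.4, -0.9, 3.4]
grip_width: 0.013
```

Emit:
carry_out --targets '[0.0, -0.017, 0, 0.011, 0, 0, 0, 0.0, -0.042, 0, 0.027, 0, 0, 0, 0.0, -0.063, -0.01, 0.041, 0, 0, 0, 0.0, -0.0742, -0.025, 0.0482, 0, 0, 0, 0.0, -0.0742, -0.037, 0.0482, 0, 0, 0, 0.0, -0.0742, -0.04, 0.0482, 0, 0, 0, 0.0, -0.0742, -0.04, 0.0482, 0, 0, 0]'

```text
clock: 15.58
tcp_pos: [0.5168, -0.0397, 0.1348]
orientation: [-0.657, 0.84, 1.216]
contact_force: [-0.7, 0.5, -0.9]
grip_width: 0.0126
```

```bash
cat >> h.py <<'E'
def spec(o=None):
    "spec foot in stand frame, from TCP (gripped)"
    o=o or r.get_obs(); q=S.inv().apply(o['tcp_pos']-seat); return (q-[.0099,-.0003,.0474]).round(4)
E
python3 - <<'E'
from h import *
o,M=st(); print('spec in stand',spec(o)); rel(o['tcp_pos'],tool(33,0))
w=r.grab_frame('wrist'); cv2.imwrite('pics/w6.png',w);b=r.grab_frame('top');a=r.grab_frame('side')
cv2.imwrite('pics/t6.png',b);cv2.imwrite('pics/s6.png',a)
e=seat+S.apply(spec(o)+[0,0,.185]); t=seat+S.apply([0,.064,.275]); print('eye px',proj('side',e),proj('top',e),'tip',proj('side',t),proj('top',t))
f=seat+S.apply(spec(o)); m=seat+S.apply([0,.023,.06]); print('wrist foot',proj('wrist',f+[0,0,.008]),'prong ends',[proj('wrist',seat+S.apply([x,.023,.06])).round(1) for x in(-.022,-.0075,.0075,.022)])
out=np.vstack([cv2.resize(w[60:300,0:480],(800,400)) , np.hstack([cv2.resize(a[180:300,300:440],(400,200)) ,cv2.resize(b[170:270,345:495],(400,200))])])
cv2.imwrite('pics/c6.png',out)
E
```

```text
t 15.57 tcp [ 0.5168 -0.0397  0.1348] q [ 0.529  0.443 -0.28   2.03  -0.647  0.821 -2.627] F [-0.7  0.5 -0.9] w 0.0126
[[ 0.126 -0.972  0.2  ]
 [ 0.53   0.236  0.814]
 [-0.838  0.003  0.545]]
spec in stand [0.0005 0.0956 0.0874]
t 15.57 tcp [ 0.5168 -0.0397  0.1348] q [ 0.529  0.443 -0.28   2.03  -0.647  0.821 -2.627] F [-0.7  0.5 -0.9] w 0.0126
[[ 0.126 -0.972  0.2  ]
 [ 0.53   0.236  0.814]
 [-0.838  0.003  0.545]]
shift [0. 0. 0.] turn [-0.03  0.   -0.02]
eye px [339.63277716 253.84088129] [414.40601243 247.84620917] tip [353.67335714 252.75985365] [418.86061822 230.94664848]
wrist foot [317.58355965 221.32020689] prong ends [array([180.5, 143.9]), array([188.4, 165.6]), array([195.6, 185.6]), array([201.9, 202.8])]
```

View pics/c6.png

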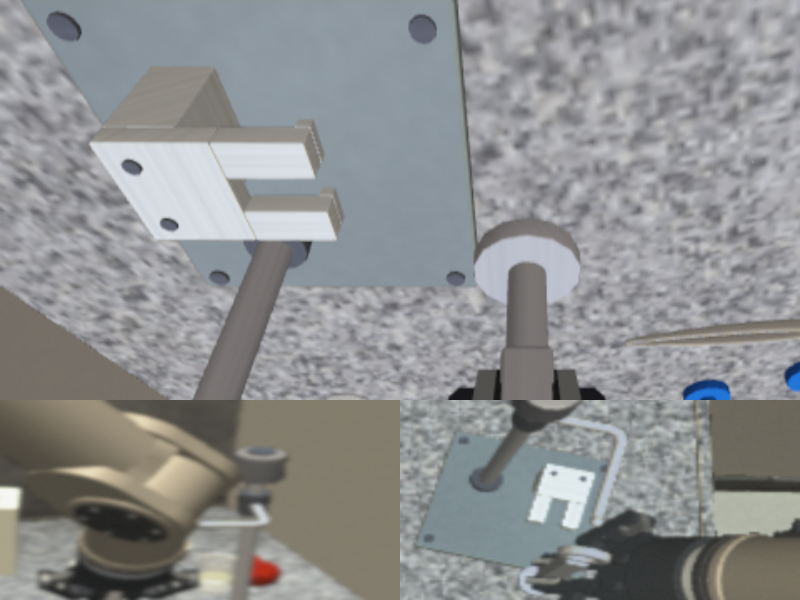

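Emit:
carry_out --targets '[0.0, -0.0009, -0.01, 0.0015, 0, 0, 0, 0.0, -0.0009, -0.022, 0.0015, 0, 0, 0, 0.0, -0.0009, -0.034, 0.0015, 0, 0, 0, 0.0, -0.0009, -0.045, 0.0015, 0, 0, 0, 0.0, -0.0009, -0.051, 0.0015, 0, 0, 0, 0.0, -0.0009, -0.051, 0.0015, 0, 0, 0]'

```text
clock: 16.48
tcp_pos: [0.5668, -0.051, 0.1365]
orientation: [-0.657, 0.84, 1.215]
contact_force: [-0.0, 0.5, -2.9]
grip_width: 0.0129
```

```bash
python3 - <<'E'
from h import *
o,M=st(); print('spec in stand',spec(o))
b=r.grab_frame('top');a=r.grab_frame('side')
cv2.imwrite('pics/t7.png',b);cv2.imwrite('pics/s7.png',a)
E
```

```text
t 16.48 tcp [ 0.5668 -0.051   0.1365] q [ 0.496  0.504 -0.259  1.913 -0.614  0.86  -2.678] F [-0.   0.5 -2.9] w 0.0129
[[ 0.127 -0.972  0.199]
 [ 0.53   0.236  0.814]
 [-0.838  0.003  0.545]]
spec in stand [0.0013 0.0444 0.0891]
```

Emit:
carry_out --targets '[0.0, 0.006, 0, -0.004, 0, 0, 0, 0.0, 0.012, 0, -0.008, 0, 0, 0, 0.0, 0.017, 0, -0.011, 0, 0, 0, 0.0, 0.0201, 0, -0.0131, 0, 0, 0, 0.0, 0.0201, 0, -0.0131, 0, 0, 0]'

```text
clock: 17.2
tcp_pos: [0.566, -0.0508, 0.1125]
orientation: [-0.656, 0.84, 1.216]
contact_force: [-1.5, 0.2, 4.9]
grip_width: 0.0132
```

Emit:
carry_out --targets '[0.0, 0.007, 0, -0.0045, 0, 0, 0, 0.0, 0.014, 0, -0.009, 0, 0, 0, 0.0, 0.021, 0, -0.0136, 0, 0, 0, 0.0, 0.0265, 0, -0.0172, 0, 0, 0, 0.0, 0.0285, 0, -0.0185, 0, 0, 0, 0.0, 0.0285, 0, -0.0185, 0, 0, 0]'

```text
clock: 17.95
tcp_pos: [0.5662, -0.0506, 0.079]
orientation: [-0.656, 0.839, 1.216]
contact_force: [-2.4, -0.7, 7.4]
grip_width: 0.013
```

```bash
python3 - <<'E'
from h import *
o,M=st(); s=spec(o);print('spec in stand',s); rel(o['tcp_pos'],tool(33,0))
w=r.grab_frame('wrist');a=r.grab_frame('side');b=r.grab_frame('top')
f=seat+S.apply(s); print('wrist foot top',proj('wrist',f+[0,0,.008]),'prong ends',[proj('wrist',seat+S.apply([x,.023,.06])).round(1) for x in(-.022,-.0075,.0075,.022)])
print('side foot',proj('side',f+[0,0,.008]),proj('side',seat+S.apply([0,.023,.06])))
out=np.vstack([cv2.resize(w[120:320,80:480],(800,400)) , np.hstack([cv2.resize(a[200:350,300:450],(200,200)) ,cv2.resize(b[170:270,345:495],(600,200))[:, :300],cv2.resize(a[310:350,350:410],(300,200))])])
cv2.imwrite('pics/c8.png',out)
E
```

```text
t 17.95 tcp [ 0.5662 -0.0506  0.079 ] q [ 0.507  0.595 -0.275  1.936 -0.638  0.762 -2.607] F [-2.4 -0.7  7.4] w 0.013
[[ 0.126 -0.972  0.199]
 [ 0.531  0.236  0.814]
 [-0.838  0.003  0.546]]
spec in stand [0.0015 0.045  0.0316]
t 17.95 tcp [ 0.5662 -0.0506  0.079 ] q [ 0.507  0.595 -0.275  1.936 -0.638  0.762 -2.607] F [-2.4 -0.7  7.4] w 0.013
[[ 0.126 -0.972  0.199]
 [ 0.531  0.236  0.814]
 [-0.838  0.003  0.546]]
shift [0. 0. 0.] turn [-0.03  0.01 -0.02]
wrist foot top [317.82452731 221.65952583] prong ends [array([266.5, 220.6]), array([270.1, 242. ]), array([273.2, 261. ]), array([275.9, 277. ])]
side foot [356.35363356 336.24838759] [365.8426625  329.67761004]
```

View pics/c8.png

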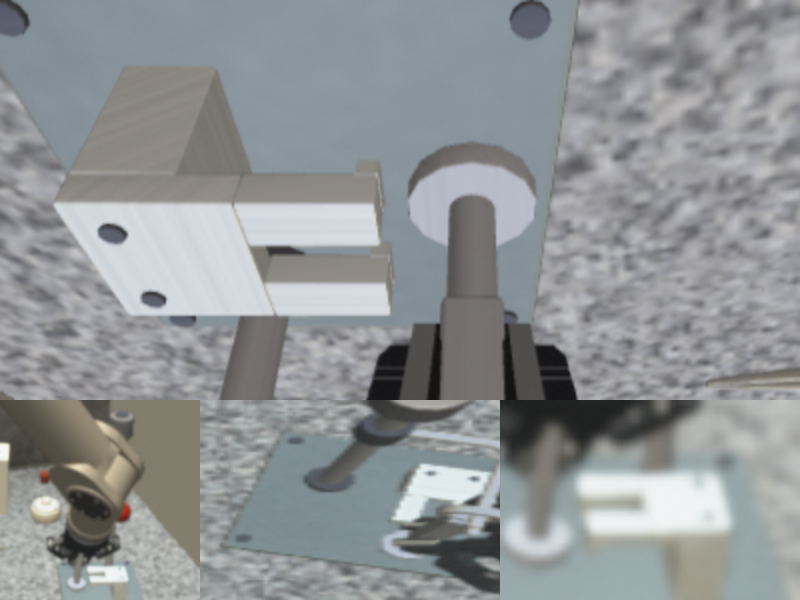

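Emit:
carry_out --targets '[0.0, 0, -0.005, -0.0007, 0, 0, 0, 0.0, 0, -0.01, -0.0007, 0, 0, 0, 0.0, 0, -0.015, -0.0007, 0, 0, 0, 0.0, 0, -0.02, -0.0007, 0, 0, 0, 0.0, 0, -0.024, -0.0007, 0, 0, 0, 0.0, 0, -0.024, -0.0007, 0, 0, 0]'

```text
clock: 18.85
tcp_pos: [0.5892, -0.0571, 0.0789]
orientation: [-0.657, 0.839, 1.216]
contact_force: [-4.6, -2.0, 7.3]
grip_width: 0.0129
```

```bash
python3 - <<'E'
from h import *
o,M=st(); s=spec(o);print('spec in stand',s,'F stand',S.inv().apply(o['contact_force']).round(1))
E
```

```text
t 18.85 tcp [ 0.5892 -0.0571  0.0789] q [ 0.491  0.621 -0.261  1.879 -0.623  0.787 -2.63 ] F [-4.6 -2.   7.3] w 0.0129
[[ 0.126 -0.972  0.199]
 [ 0.531  0.236  0.814]
 [-0.838  0.003  0.546]]
spec in stand [0.0006 0.0212 0.0315] F stand [-3.1  4.   7.3]
```

Emit:
carry_out --targets '[0.0, -0.0003, -0.002, -0.0006, 0, 0, 0, 0.0, -0.0003, -0.006, -0.0006, 0, 0, 0, 0.0, -0.0003, -0.01, -0.0006, 0, 0, 0, 0.0, -0.0003, -0.01, -0.0006, 0, 0, 0]'

```text
clock: 19.35
tcp_pos: [0.5989, -0.0598, 0.0794]
orientation: [-0.657, 0.838, 1.217]
contact_force: [-2.1, -0.9, 6.6]
grip_width: 0.0128
```

```bash
python3 - <<'E'
from h import *
o,M=st(); s=spec(o);print('spec in stand',s,'F stand',S.inv().apply(o['contact_force']).round(1))
E
```

```text
t 19.35 tcp [ 0.5989 -0.0598  0.0794] q [ 0.485  0.632 -0.256  1.855 -0.617  0.799 -2.639] F [-2.1 -0.9  6.6] w 0.0128
[[ 0.126 -0.972  0.198]
 [ 0.531  0.235  0.814]
 [-0.838  0.003  0.546]]
spec in stand [0.0002 0.0111 0.032 ] F stand [-1.4  1.8  6.6]
```

Emit:
carry_out --targets '[0.0, 0, -0.004, 0, 0, 0, 0, 0.0, 0, -0.008, 0, 0, 0, 0, 0.0, 0, -0.011, 0, 0, 0, 0, 0.0, 0, -0.0115, 0, 0, 0, 0, 0.0, 0, -0.0115, 0, 0, 0, 0]'

```text
clock: 19.98
tcp_pos: [0.6096, -0.0624, 0.0798]
orientation: [-0.657, 0.838, 1.218]
contact_force: [-4.6, -1.1, 6.7]
grip_width: 0.0129
```

```bash
python3 - <<'E'
from h import *
o,M=st(); s=spec(o);print('spec in stand',s,'F stand',S.inv().apply(o['contact_force']).round(1))
E
```

```text
t 19.98 tcp [ 0.6096 -0.0624  0.0798] q [ 0.478  0.644 -0.25   1.827 -0.61   0.812 -2.649] F [-4.6 -1.1  6.7] w 0.0129
[[ 0.125 -0.972  0.197]
 [ 0.532  0.234  0.814]
 [-0.838  0.003  0.546]]
spec in stand [0.0003 0.0001 0.0324] F stand [-2.2  4.2  6.7]
```

Emit:
carry_out --targets '[0.0, -0.0025, 0, 0.0016, 0, 0, 0, 0.0, -0.005, 0, 0.0033, 0, 0, 0, 0.0, -0.0072, 0, 0.0047, 0, 0, 0, 0.0, -0.0076, 0, 0.0049, 0, 0, 0, 0.0, -0.0076, 0, 0.0049, 0, 0, 0]'

```text
clock: 20.6
tcp_pos: [0.6095, -0.0623, 0.0893]
orientation: [-0.657, 0.838, 1.219]
contact_force: [-3.3, -0.9, 6.5]
grip_width: 0.0131
```

```bash
python3 - <<'E'
from h import *
o,M=st(); s=spec(o);print('spec in stand',s,'F stand',S.inv().apply(o['contact_force']).round(1))
w=r.grab_frame('wrist');cv2.imwrite('pics/w9.png',w);cv2.imwrite('pics/s9.png',r.grab_frame('side'))
E
```

```text
t 20.6 tcp [ 0.6095 -0.0623  0.0893] q [ 0.476  0.63  -0.247  1.825 -0.607  0.827 -2.659] F [-3.3 -0.9  6.5] w 0.0131
[[ 0.125 -0.973  0.196]
 [ 0.532  0.233  0.814]
 [-0.837  0.003  0.546]]
spec in stand [0.0003 0.0002 0.0419] F stand [-1.6  3.   6.5]
```

Emit:
carry_out --targets '[0.0, -0.0005, 0, 0.0003, 0, 0, 0, 0.0, -0.001, 0, 0.0006, 0, 0, 0, 0.0, -0.001, 0, 0.0006, 0, 0, 0]'

```text
clock: 21.08
tcp_pos: [0.6094, -0.0623, 0.0895]
orientation: [-0.658, 0.839, 1.219]
contact_force: [4.2, 2.2, -10.2]
grip_width: 0.013
```

```bash
python3 - <<'E'
from h import *
o,M=st(); s=spec(o);print('spec in stand',s,'F stand',S.inv().apply(o['contact_force']).round(1))
E
```

```text
t 21.07 tcp [ 0.6094 -0.0623  0.0895] q [ 0.476  0.629 -0.247  1.825 -0.606  0.827 -2.66 ] F [  4.2   2.2 -10.2] w 0.013
[[ 0.125 -0.973  0.197]
 [ 0.531  0.233  0.814]
 [-0.838  0.003  0.546]]
spec in stand [0.0003 0.0003 0.0421] F stand [  3.2  -3.5 -10.2]
```

Emit:
carry_out --targets '[0.0, 0.0004, 0, -0.0003, 0, 0, 0, 0.0, 0.0004, 0, -0.0003, 0, 0, 0, 0.016, 0.0004, 0, -0.0003, 0, 0, 0, 0.022, 0.0004, 0, -0.0003, 0, 0, 0, 0.035, 0.0004, 0, -0.0003, 0, 0, 0, 0.05, 0.0004, 0, -0.0003, 0, 0, 0, 0.05, 0.0004, 0, -0.0003, 0, 0, 0]'

```text
clock: 21.95
tcp_pos: [0.6094, -0.0624, 0.089]
orientation: [-0.658, 0.839, 1.219]
contact_force: [0.6, -0.0, 0.8]
grip_width: 0.0495
```

```bash
python3 - <<'E'
from h import *
o,M=st(); s=spec(o);print('spec in stand',s,'F stand',S.inv().apply(o['contact_force']).round(1))
w=r.grab_frame('wrist');a=r.grab_frame('side');cv2.imwrite('pics/w10.png',w);cv2.imwrite('pics/s10.png',a)
b=cv2.imread('pics/w9.png');print(np.abs(w[150:280,250:400].astype(int)-b[150:280,250:400]).mean())
E
```

```text
t 21.95 tcp [ 0.6094 -0.0624  0.089 ] q [ 0.476  0.63  -0.247  1.825 -0.606  0.826 -2.659] F [ 0.6 -0.   0.8] w 0.0495
[[ 0.125 -0.972  0.197]
 [ 0.531  0.233  0.814]
 [-0.838  0.003  0.546]]
spec in stand [0.0002 0.0003 0.0416] F stand [ 0.1 -0.6  0.8]
2.4377606837606836
```

Free and unloaded; retract along the approach axis.

Emit:
carry_out --targets '[0.05, -0.015, 0, 0, 0, 0, 0, 0.05, -0.045, 0, 0, 0, 0, 0, 0.05, -0.085, 0, 0, 0, 0, 0, 0.05, -0.13, 0, 0, 0, 0, 0, 0.05, -0.16, 0, 0, 0, 0, 0, 0.05, -0.17, 0, 0, 0, 0, 0, 0.05, -0.17, 0, 0, 0, 0, 0]'

```text
clock: 22.92
tcp_pos: [0.5882, -0.1529, 0.2317]
orientation: [-0.658, 0.838, 1.218]
contact_force: [0.4, 0.1, -1.3]
grip_width: 0.0499
```

```bash
python3 - <<'E'
from h import *
o,M=st()
w=r.grab_frame('wrist');a=r.grab_frame('side');b=r.grab_frame('top')
for n in('side','wrist','top'):
  print(n,[proj(n,seat+S.apply(p)).round(1).tolist() for p in([0,0,.042],[0,0,.05],[0,0,.227],[0,.064,.243],[0,.064,.28])])
out=np.vstack([np.hstack([cv2.resize(w,(533,400)),cv2.resize(b[170:270,375:441],(264,400))]),np.hstack([cv2.resize(a[200:350,330:430],(134,200)),cv2.resize(b,(267,200)),cv2.resize(a,(267,200)),np.zeros((200,129,3),np.uint8)])])
out=np.hstack([np.vstack([cv2.resize(w,(440,330)),np.hstack([cv2.resize(b[150:270,350:500],(330,264)),np.zeros((264,110,3),np.uint8)])]),cv2.resize(a[195:360,330:430],(360,594))])
cv2.imwrite('pics/fin.png',out)
E
```

```text
t 22.93 tcp [ 0.5882 -0.1529  0.2317] q [ 0.573  0.473 -0.181  1.691 -0.535  1.154 -2.706] F [ 0.4  0.1 -1.3] w 0.0499
[[ 0.125 -0.972  0.197]
 [ 0.531  0.233  0.815]
 [-0.838  0.002  0.546]]
side [[374.7, 335.4], [374.9, 332.8], [380.2, 270.7], [353.0, 265.0], [353.8, 250.8]]
wrist [[314.9, 171.7], [314.9, 177.0], [316.3, 356.2], [418.9, 381.2], [432.1, 450.7]]
top [[402.9, 223.9], [403.5, 223.2], [420.6, 204.2], [415.1, 234.2], [419.5, 230.4]]
```

View pics/fin.png

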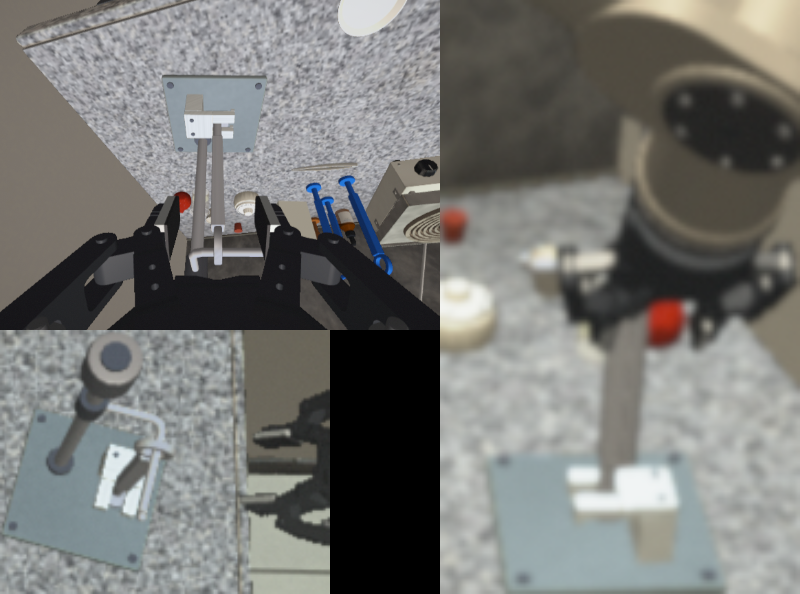

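```bash
python3 -c "
from h import *
print(r.hand_in())"
```

```text
the job is handed in; nothing more can be done
None
```

The steel specimen is mounted in the tension stand, and I handed the job in at about 23 s of the 64 s allowed. Hand-in reports no verdict.

**What I did:**
- I drew the specimen out of the block by its ring, stood it upright on the bare bench and let go.
- I gripped it again low on the shank at 33° from the stand's -x side and put the ring over the hook bar.
- I pulled the hook down about 47 mm, slid the neck fully into the fork and let the foot rise onto the prongs. Then I released it and backed the gripper off.

**Last checks:**
- **Position:** just before letting go, the foot was within 0.5 mm of the seat position I had measured, in all three directions.
- **Seating:** the force at the wrist went from +6.5 N to -10 N when the foot met the prongs, and was back near zero after I opened the fingers.
- **Final pictures:** they show the specimen upright with the neck in the fork, the ring on the bar with the hook pulled down, and the gripper clear.

**Disagreed or not confirmed:**
- **Fork position:** my two wrist-camera readings of its sideways position disagreed by about 1 mm. The specimen rubbed lightly on entry (about 3 N sideways), so I moved it across by about 0.5 mm and the extra force went away.
- **Beaker, timer, dish and tweezers:** the moves kept clear of them, but I did not measure their positions again at the end.

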